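# Switch on the warmer under the coffee mug

## Task

Switch on the drinks warmer that the open mug with the handle is standing on, by pressing down the raised outer end of its rocker switch (the end away from the warming plate) until it snaps over. Leave the other warmer, the one with the lidded sugar jar on it, switched off the whole time, and leave the mug standing upright on its plate.

Things in the scene. Friction and masses are not known exactly. Their poses are not given: they have to be found in the camera images.
- warmer_a: One of two identical drinks warmers: white box fixed to the table, 240 mm long (x), 120 wide, 24 high. Origin on the table top under the centre of its round dark warming plate (104 mm across, top at z = 30 mm), where a mug or jar stands; +x points away from its switch, z up. The switch is a black rocker paddle 72 mm long (x), 46 wide, 8 thick, a white tick on its outer end, hinged across its middle at x = -125, y = 0, z = 36 mm.
- warmer_b: One of two identical drinks warmers: white box fixed to the table, 240 mm long (x), 120 wide, 24 high. Origin on the table top under the centre of its round dark warming plate (104 mm across, top at z = 30 mm), where a mug or jar stands; +x points away from its switch, z up. The switch is a black rocker paddle 72 mm long (x), 46 wide, 8 thick, a white tick on its outer end, hinged across its middle at x = -125, y = 0, z = 36 mm.
- rocker_a (a joint): Tilt of the rocker paddle on warmer_a, rad. 0 = off: its outer end (away from the plate) stands up, top edge 47 mm above the table. 0.4 = on: the outer end is down, top edge 33 mm. Sprung to either side: pressing the raised end straight down 26 mm from the hinge takes about 4 N; past level (0.2) it snaps over onto a hard stop. Cheeks beside it are 30 mm high.
- rocker_b (a joint): Tilt of the rocker paddle on warmer_b, rad. 0 = off: its outer end (away from the plate) stands up, top edge 47 mm above the table. 0.4 = on: the outer end is down, top edge 33 mm. Sprung to either side: pressing the raised end straight down 26 mm from the hinge takes about 4 N; past level (0.2) it snaps over onto a hard stop. Cheeks beside it are 30 mm high.
- mug: white ceramic mug, open at the top, with a handle at its +y side; 78 mm across the rim, 88 mm tall; it stands loose on the warming plate of one of the two warmers (either may have it). Origin at the centre of its underside, z up
Things that resemble listed ones, but are neither listed nor needed, are in the scene too. Leave any purple look-alike of the mug alone.

How it is judged:
By the outcome, as a careful person would: the job done as asked, in the order asked, and still so for the second after the job is handed in, with the robot touching nothing.
It also fails if it takes over 24 s, if anything falls off the work surface, if the arm or the gripper's body presses on something with over 40 N, if the wrist force passes 120 N, or if a joint passes its speed limit or range.

## Robot

A 7-joint arm with a two-finger parallel gripper is mounted at the origin on the work surface. World frame = base frame: x ahead of the robot, y to its left, z up, the work surface at z = 0. Lengths are in m, angles in rad, forces in N, time in s.
With the tool pointing down it reaches from about 0.4 to 0.85 m from the base axis. Payload 4.5 kg.
Tool frame: the origin (TCP) lies at the very end of the fingers, on their centre line; the grasp point (between the pads) lies 19 mm behind it; z points along the fingers, y is the direction in which the jaws open and shut (so a half turn about z gives the same grasp; the last joint's range is limited). The gripper opens to 85 mm and grips with 20 to 120 N. Pads are 22 mm wide; open, the fingers measure 114 mm over their backs; the gripper's body (76 mm by 85 mm) begins 54 mm behind the grasp point. The pads swing forward as they close: fully open they stand 13 mm farther back than shut.
Start: joints at [0.034, 0.689, -0.195, 1.565, 0.157, 0.902, -0.215], TCP at [0.625, 0, 0.231] pointing down, gripper open.
Joint ranges: [-3.01, 3.01], [-0.46, 2.08], [-1.47, 1.51], [0.13, 2.56], [-1, 4.14], [0.04, 2.09], [-2.66, 2.66]. Speed limits (rad/s): [2.57, 2.57, 3.14, 3.14, 3.14, 3.14, 3.14].

## Interface

Orientations are given as a rotation vector (axis times angle).
In Python, from bench import bot, viewer, order gives the robot as it stands.
- The arm moves only by the tool apply_moves, never from a script. Its argument "plan" is a list of rows, each a list of 4 numbers: the shift along the tool's x, y, z in mm, then the turn about the tool's z in rad. In form: [[dx, dy, dz, yaw], ...]. A call has 1 to 12 rows; each row shifts and turns the commanded pose from where the row before left it, along the tool's axes as they then stand; what a row does not reach is not made up. A row lasts 1/12 s, in which the tool goes at most 41.7 mm and 7.16 degrees, less where a joint would pass 70% of its speed; a pose out of reach is approached as far as the arm can. A call is refused whole if a number of a shift passes 41.7 or a number of a turn 0.125, either way. A call with a gripper value outside its range is refused whole. "claw" is the finger opening in mm, from 0 to 85.4, set as the call begins (left out, the last holds). The fingers move at their own pace and stop on an object; the grip force is fixed at half the most. Time passes only in rows, so rows that do not move let the fingers close. It gives the time, the measured TCP pose, the force and the opening at its end, in the units of the state.
- bot.get_obs(): the state, without advancing time (a new reading comes with each control period).
- viewer.grab_frame(name): name is "scene" or "side" or "wrist"; returns the picture (480x640x3 uint8, blue, green, red); there is no depth.
- viewer.calibration(name): a dict with "mtx" (3x3 intrinsics, pixels), "rvec" (rotation vector, rad) and "tvec" (3), from world to camera coordinates, as OpenCV has them; the wrist camera has in their place "tool_from_camera" (4x4, takes a point from camera to tool coordinates, whose origin is the TCP and whose axes are the flange's). Camera axes: x right, y down, z forward; pixel columns grow to the right and rows downward; lengths in m; the calibration is good to about 2 mm. A picture is of the moment at which its call begins: read the wrist's pose just before it. calibration takes no time and is no camera call.
- order.sign_off(): hands the job in, once; it reports no verdict.
The state is a dict: "time_s": time; "qpos": joint angles; "qvel": joint speeds; "tau": joint torques, N m; "eef_pos": TCP position; "tool_rot": TCP orientation; "contact_force": force on the tool from outside, world axes, zero at the start; "moment": the same for the moment, N m; "gripper_width": opening from 0.0 (shut) to 1.0 (fully open).
Only numpy, scipy, OpenCV 4.12 (cv2) and the standard library are available. Lean on these libraries where they do the work, as an engineer would, in place of code of your own. Each camera call takes 0.05 s, during which the arm holds its last target.

## Working session

There is one attempt and no reset: what is moved stays moved. The work goes in short steps, Python scripts to look and compute and a tool call to move; the robot and the scene stay as the last step left them, time stands still between calls to the robot, and variables do not carry over. Pictures are saved under pics/ and viewed, and the job is handed in when it is done.

Besides the shell and the picture viewer there is one more tool, called after "Call:" by a JSON object that holds its "op" and its "data", one argument or row to a line. apply_moves: Moves the arm, as the interface text tells. Its arguments: {"type":"object","properties":{"plan":{"type":"array"},"claw":{"type":"number"}},"required":["plan"]}

```bash
mkdir -p pics
python3 - <<'E'
from bench import bot, viewer
import cv2
o=bot.get_obs();print(o)
for n in("scene","side","wrist"):
    cv2.imwrite(f"pics/{n}0.png",viewer.grab_frame(n)); print(n,viewer.calibration(n))
E
```

```text
{'time_s': 0.0, 'qpos': array([ 0.03380668,  0.69002213, -0.19450738,  1.56634419,  0.15728168,
        0.90249781, -0.21513249]), 'qvel': array([-0.00012482,  0.00052796, -0.00049979, -0.00085694,  0.0007671 ,
        0.00057215,  0.00118183]), 'tau': array([ 1.13546095e-03, -5.39627159e+01, -1.26661520e+00, -1.58547074e+01,
        9.07521317e-03,  9.41080711e-03,  5.53111545e-05]), 'eef_pos': array([ 6.24346510e-01, -5.39535572e-05,  2.30460030e-01]), 'tool_rot': array([-2.22053125, -2.2205952 ,  0.00222135]), 'contact_force': array([-0.64683979,  0.58750559,  0.4563937 ]), 'moment': array([ 0.02904984,  0.01959334, -0.06830392]), 'gripper_width': 1.0049546621188385}
scene {'mtx': array([[499.48302728,   0.        , 326.7856083 ],
       [  0.        , 499.48302728, 240.87695379],
       [  0.        ,   0.        ,   1.        ]]), 'rvec': array([ 1.92882385,  1.68268639, -0.57380903]), 'tvec': array([-0.02580685, -0.41457761,  1.2726275 ])}
side {'mtx': array([[437.59753202,   0.        , 322.56383285],
       [  0.        , 437.59753202, 235.26517876],
       [  0.        ,   0.        ,   1.        ]]), 'rvec': array([ 2.08625089, -0.80415701,  0.42794834]), 'tvec': array([-0.48933833,  0.23109684,  0.61626945])}
wrist {'mtx': array([[392.9350098 ,   0.        , 321.70101606],
       [  0.        , 392.9350098 , 246.31101149],
       [  0.        ,   0.        ,   1.        ]]), 'tool_from_camera': array([[ 6.43385757e-05, -9.64719509e-01, -2.63279821e-01,
         6.70054567e-02],
       [ 9.99999997e-01,  4.96750111e-05,  6.23523790e-05,
        -5.55653056e-04],
       [-4.70741284e-05, -2.63279824e-01,  9.64719510e-01,
        -1.42944695e-01],
       [ 0.00000000e+00,  0.00000000e+00,  0.00000000e+00,
         1.00000000e+00]])}
```

View pics/scene0.png

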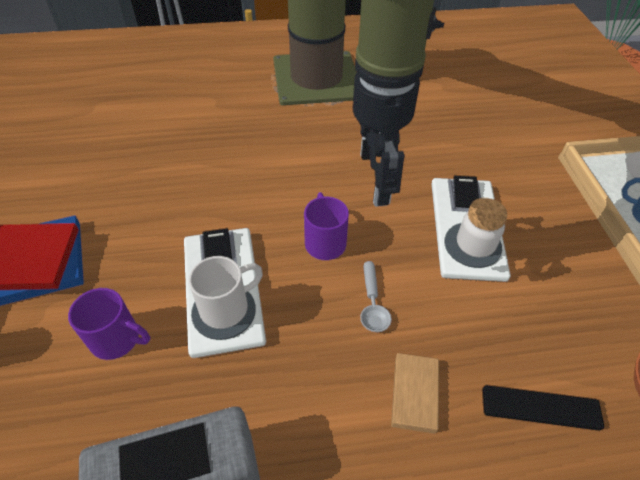

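View pics/side0.png

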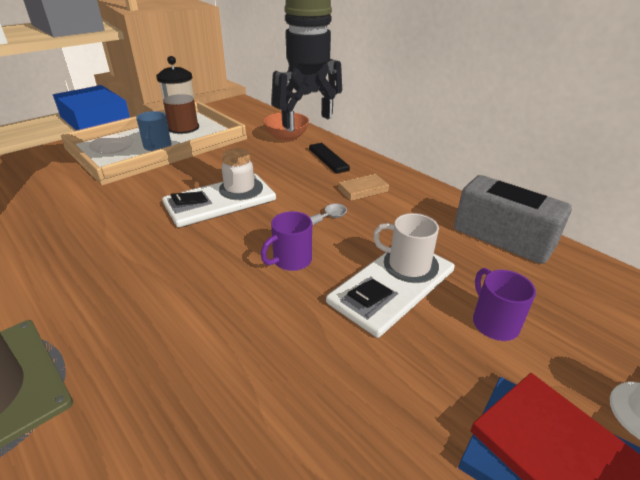

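View pics/wrist0.png

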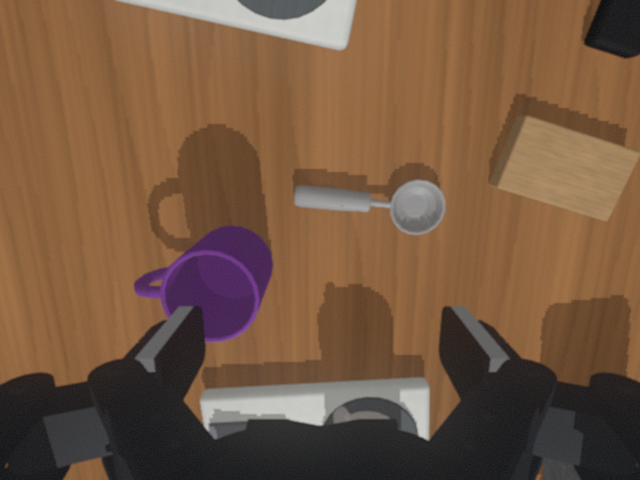

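The scene view shows these candidates:
- Open white mug with a handle on a warmer, scene (218,290) and side (413,245). Its rocker is at scene (217,243) and side (369,293).
- Warmer with the cork-lidded jar, scene (470,230) and side (225,195). Its rocker is at scene (465,190).
- Purple mugs at scene (326,227) and (105,322). These are look-alikes.
- Black slab at scene (543,407). It isn't a rocker.

I choose the warmer under the white mug. Next I'll check it in a close crop and triangulate.

Run:
```python
import cv2,numpy as np
a=cv2.imread('pics/scene0.png')[220:360,170:280]; b=cv2.imread('pics/side0.png')[205:335,320:460]
a=cv2.resize(a,None,fx=4,fy=4,interpolation=cv2.INTER_CUBIC);b=cv2.resize(b,None,fx=2.5,fy=2.5,interpolation=cv2.INTER_CUBIC)
c=np.zeros((560,800,3),np.uint8);c[:a.shape[0],:440]=a;c[:b.shape[0],445:445+350]=b
cv2.imwrite('pics/crop0.png',c)
```

```text
(no output)
```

View pics/crop0.png

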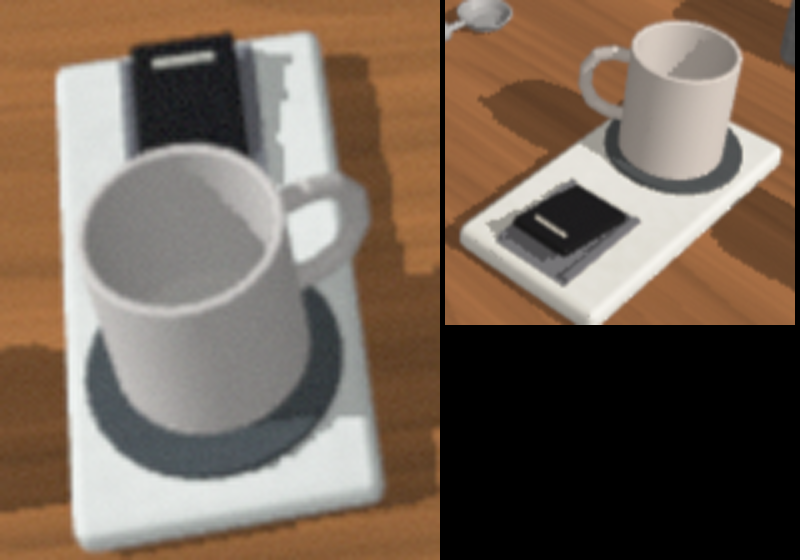

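The crop shows an open white mug with its handle on this warmer. The black rocker's white tick, on the outer end, is at about scene (216,235) and side (362,295). The outer end is up, so the warmer is off.

```bash
cat > h.py <<'E'
import cv2,numpy as np
from bench import viewer
def cam(n):
    c=viewer.calibration(n);R=cv2.Rodrigues(c['rvec'])[0];return c['mtx'],R,c['tvec']
def tri(p,q):
    P=[]
    for n in('scene','side'):
        K,R,t=cam(n);P.append(K@np.c_[R,t])
    X=cv2.triangulatePoints(P[0],P[1],np.array(p,float),np.array(q,float)).ravel();X=X[:3]/X[3]
    r=[]
    for M,u in zip(P,(p,q)):
        y=M@np.r_[X,1];r.append(np.hypot(*(y[:2]/y[2]-u)))
    return X,r
def ray(n,p,z):
    K,R,t=cam(n);d=R.T@np.linalg.inv(K)@np.r_[p,1];C=-R.T@t
    return C+d*(z-C[2])/d[2]
E
python3 - <<'E'
from h import *
def blob(f,x0,y0,x1,y1):
    im=cv2.imread(f)[y0:y1,x0:x1];g=cv2.cvtColor(im,cv2.COLOR_BGR2GRAY)
    m=(g>90).astype(np.uint8)
    n,l,s,c=cv2.connectedComponentsWithStats(m)
    for i in range(1,n): print(f,s[i],c[i]+[x0,y0])
blob('pics/scene0.png',204,230,229,242)
blob('pics/side0.png',350,285,378,305)
X,r=tri((215.7,235),(362,295.2));print('tick',X,r)
# box top footprint by white mask
for n,win in(('scene',(175,225,275,360)),('side',(320,235,460,340))):
    x0,y0,x1,y1=win
    im=cv2.imread(f'pics/{n}0.png');h=cv2.cvtColor(im,cv2.COLOR_BGR2HSV)
    m=np.zeros(h.shape[:2],np.uint8);m[y0:y1,x0:x1]=((h[...,1]<50)&(h[...,2]>185))[y0:y1,x0:x1]
    c=max(cv2.findContours(m,0,1)[0],key=cv2.contourArea)
    hull=cv2.convexHull(c);q=cv2.approxPolyDP(hull,6,True)[:,0];print(n,q.tolist())
    for p in q: print(ray(n,p,.024).round(4))
E
```

```text
pics/scene0.png [0 0 4 1 4] [205.5 230. ]
pics/scene0.png [24  1  1  1  1] [228. 231.]
pics/scene0.png [ 4  3 16  4 43] [215.23255814 234.44186047]
pics/side0.png [ 0  0  9  5 29] [352.79310345 286.48275862]
pics/side0.png [ 6  6 13  9 32] [361.78125 294.96875]
pics/side0.png [ 0 18  2  2  3] [350.33333333 303.66666667]
pics/side0.png [25 18  3  2  3] [376.         303.66666667]
tick [ 0.52565996 -0.24909363  0.04360301] [np.float64(0.28002458303842526), np.float64(0.3887218781026634)]
scene [[185, 237], [198, 235], [253, 271], [261, 342], [189, 354]]
[ 0.507  -0.3076  0.024 ]
[ 0.5052 -0.2844  0.024 ]
[ 0.5988 -0.1891  0.024 ]
[ 0.7364 -0.1835  0.024 ]
[ 0.742  -0.2938  0.024 ]
side [[453, 264], [379, 336], [328, 298], [406, 235], [436, 235]]
[ 0.7335 -0.2928  0.024 ]
[ 0.4943 -0.3163  0.024 ]
[ 0.4923 -0.2009  0.024 ]
[ 0.7403 -0.1736  0.024 ]
[ 0.7874 -0.2151  0.024 ]
```

Tick at (0.526, -0.249, 0.044). Tool x is world +y, tool y is world +x and tool z is down. I'll shut the jaws and move above the tick at the current height.

Call:
{"op": "apply_moves", "data": {
  "plan": [
    [-15, -6, 0, 0],
    [-31, -12, 0, 0],
    [-31, -12, 0, 0],
    [-31, -12, 0, 0],
    [-31, -12, 0, 0],
    [-31, -13, 0, 0],
    [-31, -13, 0, 0],
    [-31, -13, 0, 0],
    [-16, -6, 0, 0],
    [0, 0, 20, 0],
    [0, 0, 30, 0],
    [0, 0, 30, 0]
  ],
  "claw": 0
}}

```text
time_s: 1.15
eef_pos: [0.5264, -0.2489, 0.1511]
tool_rot: [2.221, 2.218, 0.002]
contact_force: [-0.2, 0.5, -1.0]
gripper_width: -0.004
```

Call:
{"op": "apply_moves", "data": {
  "plan": [
    [0, 0, 20, 0],
    [0, 0, 0, 0],
    [0, 0, 0, 0],
    [0, 0, 0, 0]
  ]
}}

```text
time_s: 1.48
eef_pos: [0.5269, -0.2482, 0.1324]
tool_rot: [2.22, 2.22, 0.001]
contact_force: [-0.6, 0.5, 0.1]
gripper_width: 0.004
```

Run:
```python
from h import *
from bench import bot
o=bot.get_obs();print({k:o[k] for k in('time_s','eef_pos','tool_rot','contact_force','gripper_width')})
out=[]
a=viewer.grab_frame('scene');cv2.imwrite('pics/scene1.png',a)
b=viewer.grab_frame('side');cv2.imwrite('pics/side1.png',b)
w=viewer.grab_frame('wrist');cv2.imwrite('pics/wrist1.png',w)
for n in('scene','side'):
    K,R,t=cam(n);y=K@(R@o['eef_pos']+t);print(n,y[:2]/y[2])
c=np.zeros((560,800,3),np.uint8)
c[:,:390]=cv2.resize(a[180:360,155:285],(390,560)); c[:,400:]=cv2.resize(b[150:346,290:430],(400,560))
cv2.imwrite('pics/crop1.png',c)
```

```text
{'time_s': 1.4833, 'eef_pos': array([ 0.52690739, -0.24818433,  0.13237503]), 'tool_rot': array([2.22023097e+00, 2.22030100e+00, 1.39425877e-03]), 'contact_force': array([-0.58522256,  0.47022102,  0.08924466]), 'gripper_width': 0.004417209802562716}
scene [208.06107986 200.90674704]
side [366.38711766 253.42043906]
```

View pics/crop1.png

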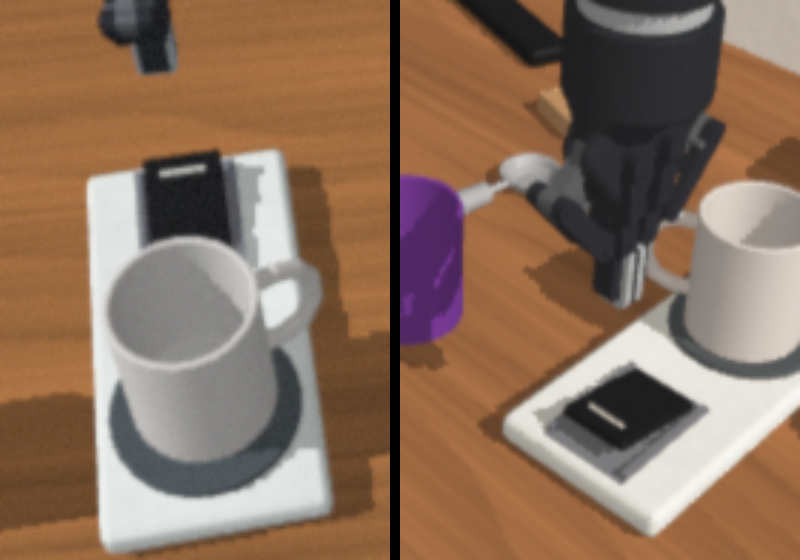

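View pics/wrist1.png

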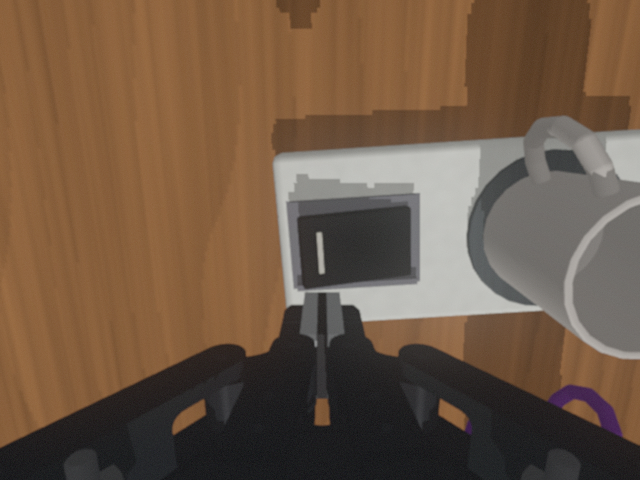

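The wrist view has the tick at (320,253) and the paddle spanning columns 298 to 412. The tick therefore sits about 13 mm in from the paddle's outer edge. I'll check the position by casting rays from the wrist view.

Run:
```python
from h import *
from bench import bot
from scipy.spatial.transform import Rotation as Ro
p=np.array([.52690739,-.24818433,.13237503]);R=Ro.from_rotvec([2.22023,2.2203,.00139]).as_matrix()
c=viewer.calibration('wrist');T=c['tool_from_camera']
for nm,u,z in(('tick',(320,253),.0445),('outer/-y',(303,288),.047),('outer/+y',(298,216),.047),('inner/-y',(412,279),.036),('inner/+y',(409,206),.036),('outR',(280,155),.024),('outR2',(289,300),.024)):
    d=R@T[:3,:3]@np.linalg.inv(c['mtx'])@np.r_[u,1];C=R@T[:3,3]+p
    print(nm,(C+d*(z-C[2])/d[2]).round(4))
```

```text
tick [ 0.5255 -0.2485  0.0445]
outer/-y [ 0.5149 -0.2703  0.047 ]
outer/+y [ 0.5125 -0.225   0.047 ]
inner/-y [ 0.5849 -0.2685  0.036 ]
inner/+y [ 0.5802 -0.2209  0.036 ]
outR [ 0.5006 -0.1908  0.024 ]
outR2 [ 0.5041 -0.2881  0.024 ]
```

All three views put the tick at (0.5255, -0.2485). The hinge is near x = 0.549 and the paddle's outer end near x = 0.514. I'll press at x = 0.521, about 27 mm from the hinge.

Call:
{"op": "apply_moves", "data": {
  "plan": [
    [0, -6, 10, 0],
    [0, 0, 20, 0],
    [0, 0, 20, 0],
    [0, 0, 20, 0],
    [0, 0, 10, 0],
    [0, 0, 0, 0],
    [0, 0, 0, 0]
  ]
}}

```text
time_s: 2.22
eef_pos: [0.5204, -0.2481, 0.0518]
tool_rot: [2.221, 2.221, 0.0]
contact_force: [-0.9, -1.1, 0.4]
gripper_width: 0.006
```

Call:
{"op": "apply_moves", "data": {
  "plan": [
    [0, 0, 3, 0],
    [0, 0, 3, 0],
    [0, 0, 3, 0],
    [0, 0, 2, 0],
    [0, 0, 2, 0],
    [0, 0, 2, 0],
    [0, 0, 0, 0],
    [0, 0, 0, 0]
  ]
}}

```text
time_s: 2.88
eef_pos: [0.5201, -0.2477, 0.0361]
tool_rot: [-2.221, -2.222, -0.0]
contact_force: [-0.1, 0.1, 0.8]
gripper_width: -0.002
```

There's no force at z = 36 mm, so it has probably snapped over. I'll lift off and look.

Call:
{"op": "apply_moves", "data": {
  "plan": [
    [0, 0, -15, 0],
    [0, 0, -30, 0],
    [0, 0, -30, 0],
    [0, 0, -20, 0],
    [0, 0, 0, 0],
    [0, 0, 0, 0]
  ]
}}

```text
time_s: 3.38
eef_pos: [0.5209, -0.2483, 0.1325]
tool_rot: [2.22, 2.22, 0.002]
contact_force: [0.0, 0.4, 0.0]
gripper_width: -0.0
```

Run:
```python
from h import *
from bench import bot
o=bot.get_obs();print(o['time_s'],o['eef_pos'],o['contact_force'])
a=viewer.grab_frame('scene');cv2.imwrite('pics/scene2.png',a)
b=viewer.grab_frame('side');cv2.imwrite('pics/side2.png',b)
c=np.zeros((560,800,3),np.uint8)
c[:,:390]=cv2.resize(a[180:360,155:285],(390,560)); c[:280,400:]=cv2.resize(b[205:345,290:490],(400,280));c[280:,400:]=cv2.resize(b[125:230,150:300],(400,280))
cv2.imwrite('pics/crop2.png',c)
def blob(f,x0,y0,x1,y1):
    g=cv2.cvtColor(f[y0:y1,x0:x1],cv2.COLOR_BGR2GRAY)
    n,l,s,cc=cv2.connectedComponentsWithStats((g>90).astype(np.uint8))
    for i in range(1,n): print(s[i],cc[i]+[x0,y0])
blob(a,206,230,229,246);print();blob(b,350,285,378,310)
```

```text
3.3833 [ 0.52086659 -0.24826938  0.13246201] [0.00982937 0.40509875 0.02261907]
[ 0  0 23  6 99] [215.52525253 231.76767677]
[ 3  6 15  4 32] [215.84375 237.1875 ]

[ 0  0  9  8 40] [352.75 287.25]
[ 5 11 13  9 38] [360.81578947 299.71052632]
[ 0 19  9  6 33] [352.81818182 307.27272727]
[23 20  5  5 19] [375.42105263 307.42105263]
```

View pics/crop2.png

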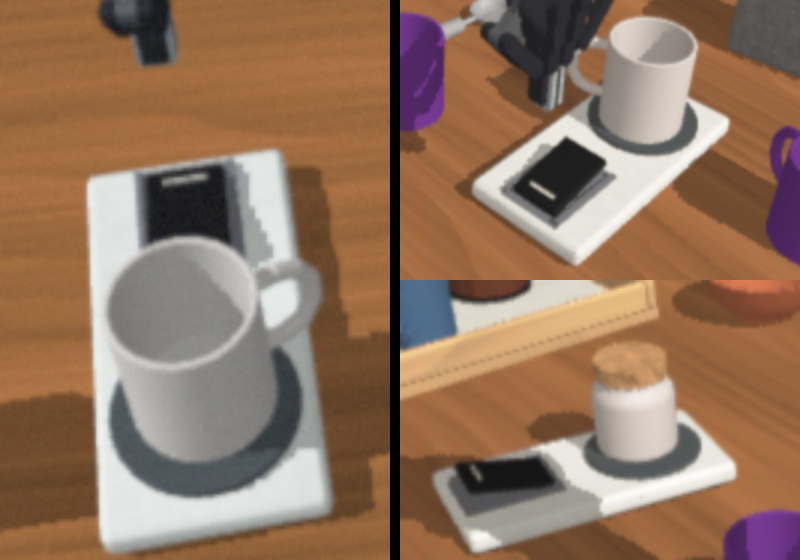

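Run:
```python
from h import *
from bench import order
print(tri((215.84,237.19),(360.82,299.71)))
print(order.sign_off())
```

```text
(array([ 0.52330545, -0.24990594,  0.0349958 ]), [np.float64(0.4535981932634282), np.float64(0.6328410730049231)])
the job is handed in; nothing more can be done
None
```

The warmer under the open white mug is switched on, and I've handed the job in at about 3.5 s of the 24 s allowed.

I pressed down the raised outer end of its rocker with the jaws shut, about 27 mm out from the hinge, then lifted about 96 mm clear.

- **Rocker:** the tick on its outer end went from about 44 mm to 35 mm above the table, measured from two views. That fits the paddle being over on its stop, and the last pictures show the outer end down.
- **Mug:** it still stands upright on its plate and shows no movement.
- **Other warmer:** the arm never went near the one with the jar, and its outer rocker end still stands up.
- **Forces:** readings between moves were about 1 N, with no push felt at the bottom of the press. The brief peak at the snap was not recorded.

No check failed. The one correction was that the tick sits further in from the paddle's end than I first assumed. I moved the press point 6 mm outward before pressing.

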